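Pour ceramic rods into the grooves of a firing tray

ROBOT

A 6-joint arm with a two-finger parallel gripper is mounted at the origin on a cart in front of the work surface, level with it; the furniture and walls round the work are solid. World frame = base frame: x ahead of the robot, y to its left, z up, the work surface at z = 0. Lengths are in m, angles in rad, forces in N, time in s.
With the tool pointing down it reaches from about 0.15 to 0.775 m from the base axis. Payload 6.1 kg.
Tool frame: the origin (TCP) lies at the very end of the fingers, on their centre line; the grasp point (between the pads) lies 19 mm behind it; y points along the fingers, z is the direction in which the jaws open and shut, and the axes are right-handed (so a half turn about y gives the same grasp; the last joint's range is limited). The gripper opens to 85 mm and grips with 20 to 120 N. Pads are 22 mm wide; open, the fingers measure 114 mm over their backs; the gripper's body (76 mm by 85 mm) begins 54 mm behind the grasp point. The pads swing forward as they close: fully open they stand 13 mm farther back than shut.
Start: joints at [1.295, 0.126, -0.04, 1.405, 0, 1.571], TCP at [0.143, 0.505, 0.231] pointing down, gripper open.
Joint ranges: [-2.72, 2.72], [-0.95, 1.95], [-1.27, 1.35], [-1.78, 2.02], [-1.46, 1.47], [-3.14, 3.14]. Speed limits (rad/s): [2.39, 2.39, 3.01, 3.14, 3.14, 3.14].

INTERFACE

Orientations are given as a rotation vector (axis times angle).
In Python, from bench import state, imaging, ctrl gives the robot as it stands.
- The arm moves only by the tool send_rows, never from a script. Its argument "targets" is a list of rows, each an object with "slide": the shift along the tool's x, y, z normalised to -1 to 1, where 1 is 0.3 m, a list of three; "rot": the turn, a rotation vector about the tool's x, y, z normalised to -1 to 1, where 1 is 360 degrees, a list of three. In form: [{"slide": [dx, dy, dz], "rot": [wx, wy, wz]}, ...]. A call has 1 to 8 rows; each row is the pose to reach, as a shift and turn from the pose commanded when the call began, along the tool's axes at that moment, turning the shorter way round; what a row does not reach only later rows make up. A row lasts 1/10 s, in which the tool goes at most 50 mm and 8.59 degrees, less where a joint would pass 70% of its speed; a pose out of reach is approached as far as the arm can. A call with a number of a shift or a turn outside -1 to 1 is refused whole. A call with a gripper value outside its range is refused whole. "hand" is the gripper command: -1 is shut, 1 is fully open, values between are in proportion, set as the call begins (left out, the last holds). The fingers move at their own pace and stop on an object; the grip force is fixed at half the most. Time passes only in rows, so rows that repeat a pose let the fingers close. It gives the time, the measured TCP pose, the force and the opening at its end, in the units of the state.
- state(): the state, without advancing time (a new reading comes with each control period).
- imaging.grab_frame(name): name is "side" or "top"; returns the picture (420x560x3 uint8, red, green, blue); there is no depth.
- imaging.get_calibration(name): a dict with "mtx" (3x3 intrinsics, pixels), "rvec" (rotation vector, rad) and "tvec" (3), from world to camera coordinates, as OpenCV has them. Camera axes: x right, y down, z forward; pixel columns grow to the right and rows downward; lengths in m; the calibration is good to about 2 mm. A picture is of the moment at which its call begins. get_calibration takes no time and is no camera call.
- ctrl.job_done(): hands the job in, once; it reports no verdict.
The state is a dict: "t": time; "joint_pos": joint angles; "joint_velocities": joint speeds; "tau": joint torques, N m; "position": TCP position; "eef_rot": TCP orientation; "force": force on the tool from outside, world axes, zero at the start; "wrist_torque": the same for the moment, N m; "gripper_width": finger opening in m.
Only numpy, scipy, OpenCV 4.12 (cv2) and the standard library are available. Lean on these libraries where they do the work, as an engineer would, in place of code of your own. Each camera call takes 0.05 s, during which the arm holds its last target.

TASK

Load the grooved firing tray: take the loose lid off the tipping trough by its knob and set it down flat on the bench, knob up. Then push the trough's lever over slowly so that the four ceramic rods roll out and each settles in a groove of its own, and let the trough come back down. Do not touch the rods with the gripper, and leave the tin, vial, beaker and timer beside the stand where they are.

Things in the scene. Friction and masses are not known exactly. Their poses are not given: they have to be found in the camera images.
- stand: Loading stand fixed to the bench: base plate 8 mm thick, x = -92 to +163 mm, y = +-75 mm. Origin on the bench under the trough's hinge line; x the way the rods roll, y along the hinge, z up. Hinge line 80 mm up. Behind it (x = -75 to 0) an open-fronted steel trough, 102 mm wide, walls up to 104 mm; ahead an apron and the tray between guide walls up to 88 mm. Only lever and lid are higher.
- tray: Beige firing tray fixed in the stand, seven parallel V grooves across the rods' way. Origin mid uphill edge of its top (ridge line); x downhill (15 degrees), y along the grooves, z normal. Grooves 14.7 mm apart, 2.4 deep, 96 long, first centred at x = 7.4 mm; end stop behind the last. Rolling rods cross empty grooves and line up from the end stop. Axis of a settled rod: z = 5 mm; on a ridge: 7 mm.
- trough (a joint): Tipping angle of the trough about the stand's +y at the hinge line, rad: 0 = down at rest, 0.95 = forward stop. Its floor falls 8 degrees backwards at rest; rods start to roll out at about 0.15 rad and all have left soon after 0.4 rad; 0.6 to 0.8 is plenty. Falls back to 0 by its own weight when let go; under 4 N at the lever tips it. Tipped fast, the rods may jump or pile up.
- lever_top (a point): Centre of the 18 mm black ball on top of the trough's lever, a 10 mm round bar 86 mm to the stand's -y side of the hinge's middle, about 30 mm clear of the trough. At rest it leans 20 degrees back (to the stand's -x), ball 105 mm from the pivot, 179 mm above the bench. Pushing it level to the stand's +x tips the trough; the trough's back then rises to 160 mm.
- lever_pivot (a point): Foot of the lever, on the hinge line, 80 mm above the bench, 86 mm to the stand's -y side.
- lid: Loose aluminium lid 82 x 110 x 8 mm lying on the trough's walls, about 120 g. Origin at the centre of its underside (100 mm above the bench at the start), z up, its 110 mm side along y. Plate top at z = 8 mm; in its centre a black knob, 20 mm in diameter, from z = 18 to 42 mm, on a 12 mm neck. The bench is free for it about 0.2 m to the stand's right, 0.45 to 0.5 m ahead of the robot.
- rod_0: White ceramic rod, 14 mm in diameter, 90 mm long, 54 g; origin in its middle, y along its axis. The four rods lie side by side in the trough at the start, rod_0 at the back.
- rod_1: Rod like rod_0, next to it.
- rod_2: Rod like rod_0, third from the back.
- rod_3: Rod like rod_0, nearest to the outlet.
- tin: Bystander: white round tin, 58 mm in diameter, 34 mm high, on the stand's +y side. Origin under its centre.
- vial: Bystander: small capped vial, 26 mm in diameter, 59 mm high, on the stand's -y side beside the tray. Origin under its centre.
- beaker: Bystander: beaker, 57 mm in diameter, 71 mm high, on the stand's +y side beside the tray. Origin under its centre.
- bench_timer: Bystander: flat timer 62 x 62 x 19 mm on the bench to the robot's right. Origin under its centre.
Mind the look-alikes: they are no part of the job. Several things have the shape of the lid; the one meant has the colours described above.

How it is judged:
By the outcome, as a careful person would: the job done as asked, in the order asked, and still so for the second after the job is handed in, with the robot touching nothing.
It also fails if it takes over 54 s, if anything falls off the work surface, if the arm or the gripper's body presses on something with over 40 N, if the wrist force passes 120 N, or if a joint passes its speed limit or range.

## Working session

There is one attempt and no reset: what is moved stays moved. The work goes in short steps, Python scripts to look and compute and a tool call to move; the robot and the scene stay as the last step left them, time stands still between calls to the robot, and variables do not carry over. Pictures are saved under pics/ and viewed, and the job is handed in when it is done.

Besides the shell and the picture viewer there is one more tool, called after "Emit:" as name(argument=value, ...), one argument or row to a line, values as JSON. send_rows: Moves the arm, as the interface text tells. Scaled input: -1 to 1 covers 0.3 m each way for a shift and 360 degrees each way for a turn. Its arguments: {"type":"object","properties":{"targets":{"type":"array","items":{"type":"object","properties":{"slide":{"type":"array","items":{"type":"number"}},"rot":{"type":"array","items":{"type":"number"}}}}},"hand":{"type":"number"}},"required":["targets"]}

```bash
ls; mkdir -p pics
python3 - <<'E'
from bench import state, imaging, ctrl
import cv2
s=state()
for k,v in s.items(): print(k,v)
for n in("side","top"):
    im=imaging.grab_frame(n); cv2.imwrite(f"pics/{n}0.png",im[:,:,::-1])
    c=imaging.get_calibration(n); print(n,c)
E
```

```text
pics
t 0.0
joint_pos [ 1.29500710e+00  1.26409987e-01 -4.06013925e-02  1.40543173e+00
  1.99933575e-05  1.57078921e+00]
joint_velocities [ 0.00029873  0.00207221 -0.00146436  0.00154511 -0.00056981  0.00151002]
tau [ 1.29993932e-04 -4.35913575e+01  3.52923274e+01  1.72033516e-02
  1.19164292e-04  5.08101166e-06]
position [0.14284172 0.5047612  0.23051579]
eef_rot [-1.56156502  0.21671696 -0.21632918]
force [-0.50813663 -1.02069914  0.26201436]
wrist_torque [-0.0114592  -0.00638395 -0.01983061]
gripper_width 0.08536293823722259
side {'mtx': array([[401.23872461,   0.        , 281.97186713],
       [  0.        , 401.23872461, 212.55521859],
       [  0.        ,   0.        ,   1.        ]]), 'rvec': array([ 2.003077  , -0.54477173,  0.31351845]), 'tvec': array([-0.55495543,  0.23780509,  0.95546735])}
top {'mtx': array([[391.94224482,   0.        , 282.06108711],
       [  0.        , 391.94224482, 206.49463785],
       [  0.        ,   0.        ,   1.        ]]), 'rvec': array([ 2.15390548, -2.06966214,  0.22108545]), 'tvec': array([-0.07950333,  0.64620066,  1.04777653])}
```

View pics/side0.png

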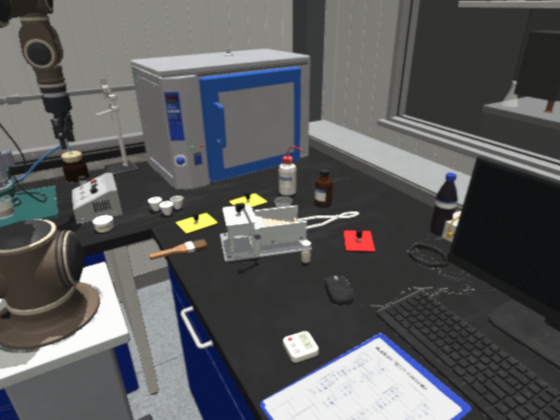

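View pics/top0.png

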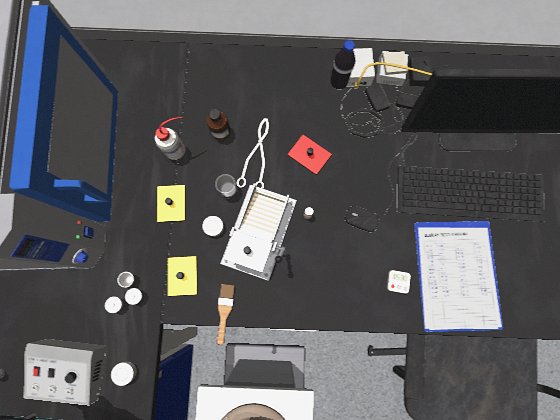

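```bash
cat > h.py <<'E'
import numpy as np, cv2
from bench import state, imaging, ctrl
from scipy.spatial.transform import Rotation as R
C={n:imaging.get_calibration(n) for n in("side","top")}
def proj(n,p):
    c=C[n]; return cv2.projectPoints(np.array(p,float).reshape(-1,3),c['rvec'],c['tvec'],c['mtx'],None)[0].reshape(-1,2)
def ray(n,uv):
    c=C[n]; Rm=cv2.Rodrigues(c['rvec'])[0]; o=-Rm.T@c['tvec']; d=Rm.T@np.linalg.inv(c['mtx'])@np.array([uv[0],uv[1],1.]); return o,d/np.linalg.norm(d)
def onz(n,uv,z):
    o,d=ray(n,uv); return o+d*(z-o[2])/d[2]
def tri(a,b):
    o1,d1=ray("side",a);o2,d2=ray("top",b)
    A=np.stack([d1,-d2],1); t=np.linalg.lstsq(A,o2-o1,rcond=None)[0]
    p,q=o1+t[0]*d1,o2+t[1]*d2; return (p+q)/2,np.linalg.norm(p-q)
E
python3 - <<'E'
from h import *
t=cv2.imread('pics/top0.png'); s=cv2.imread('pics/side0.png')
cv2.imwrite('pics/topc.png',cv2.resize(t[170:290,195:325],None,fx=5,fy=5,interpolation=cv2.INTER_CUBIC)[:600,:650])
cv2.imwrite('pics/sidec.png',cv2.resize(s[185:275,205:335],None,fx=6,fy=6,interpolation=cv2.INTER_CUBIC))
E
```

```text
(no output)
```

View pics/topc.png

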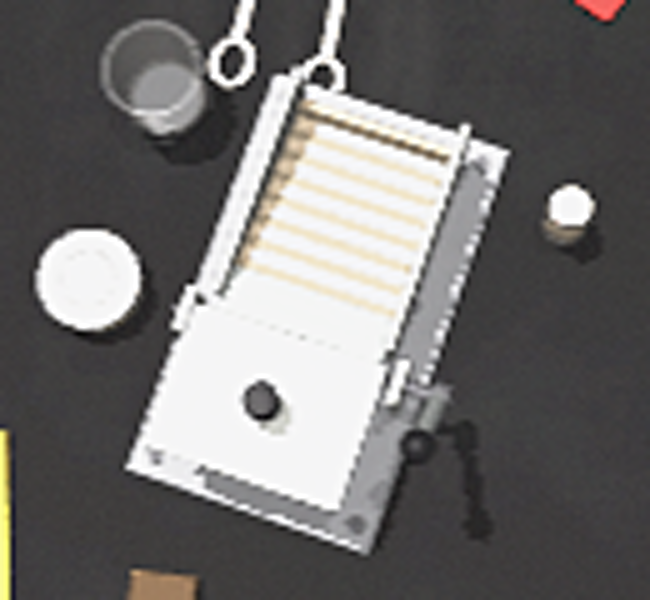

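View pics/sidec.png

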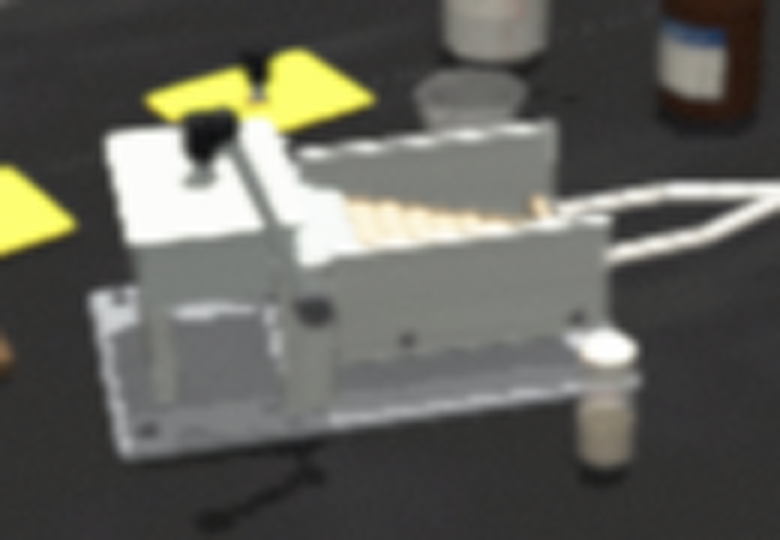

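Run:
```python
from h import *
g=lambda x,y:(195+(x-2)/5,170+(y-2)/5)
a=onz('top',g(125,468),.008);b=onz('top',g(370,553),.008);c=onz('top',g(510,150),.008)
print(a,b,c,np.linalg.norm(a-b),np.linalg.norm(b-c))
k=onz('top',g(261,400),.142); print('knob',k)
bl=onz('top',g(417,445),.179); print('ball',bl)
# stand yaw
for v in (c-b,): print(np.degrees(np.arctan2(v[1],v[0])))
v=a-b; print(np.degrees(np.arctan2(-v[0],v[1])))
# lid corners
for p in [(203,303),(385,362),(340,510),(145,440)]: print('lid',onz('top',g(*p),.108))
for n,p,z in [('timer',(399,282),.019),('timer',(399,282),0),('red',(310,154),.008),('y',(171,203),.008),('y',(182,276),.008),('edge',(280,330),0),('paper',(418,222),0),('mouse',(362,217),.02),('vial',g(571,207),.059),('tin',g(88,279),.034),('brush',(222,342),.01)]: print(n,onz('top',p,z))
for zs in (.142,): print(proj('side',k), proj('side',bl))
```

```text
[0.48556885 0.12150901 0.008     ] [ 0.44261907 -0.02320627  0.008     ] [ 0.68440088 -0.09639768  0.008     ] 0.15095428156324392 0.2526171569875758
knob [0.51544645 0.03284545 0.142     ]
ball [ 0.49270793 -0.04918263  0.179     ]
-16.841944210756527
-16.53026429274191
lid [0.56975128 0.07022923 0.108     ]
lid [ 0.54171433 -0.02954978  0.108     ]
lid [ 0.46226979 -0.00927477  0.108     ]
lid [0.49495421 0.09638514 0.108     ]
timer [ 0.45205747 -0.39641919  0.019     ]
timer [ 0.45261299 -0.40206918  0.        ]
red [ 0.83051843 -0.13318528  0.008     ]
y [0.65866494 0.28014613 0.008     ]
y [0.4446592  0.22733356 0.008     ]
edge [ 0.30549177 -0.06168426  0.        ]
paper [ 0.6320564  -0.46307584  0.        ]
mouse [ 0.63672157 -0.29086985  0.02      ]
vial [ 0.64058839 -0.13062909  0.059     ]
tin [0.59173972 0.14675407 0.034     ]
brush [0.26811196 0.09876832 0.01      ]
[[237.3104561  203.32717796]] [[241.53791903 204.81018181]]
```

```bash
cat >> h.py <<'E'
ORG=np.array([.5514,.0226,0.]);YAW=np.radians(-16.7)
S=R.from_euler('z',YAW)
def st(p): return ORG+S.apply(p)
def goal(sign):
    z=S.apply([sign,0,0]);y=np.array([0,0,-1.]);x=np.cross(y,z); return R.from_matrix(np.stack([x,y,z],1))
def delta(p,r=None,s=None,cp=None,cr=None):
    s=s or state(); cp=np.array(s['position']) if cp is None else cp; cr=R.from_rotvec(s['eef_rot']) if cr is None else cr
    d=cr.inv().apply(np.array(p)-cp)/.3
    w=(cr.inv()*r).as_rotvec()/(2*np.pi) if r is not None else np.zeros(3)
    return d.round(4),w.round(4)
E
python3 - <<'E'
from h import *
s=state(); print(R.from_rotvec(s['eef_rot']).as_matrix().round(3))
for sg in(1,-1): print(sg,goal(sg).as_rotvec(),delta([.5155,.033,.25],goal(sg)),np.degrees(goal(sg).magnitude()))
print(st([-.0359,-.086,.179]))
E
```

```text
[[ 0.962 -0.     0.272]
 [-0.272 -0.001  0.962]
 [-0.    -1.    -0.001]]
1 [-1.05695157  1.42059487 -1.42059487] (array([ 1.6234, -0.0629, -1.1751]), array([2.000e-04, 2.525e-01, 2.000e-04])) 130.06679786281848
-1 [-1.33309932 -0.9918531   0.9918531 ] (array([ 1.6234, -0.0629, -1.1751]), array([ 2.000e-04, -2.475e-01, -2.000e-04])) 110.87434989587639
[ 0.49230117 -0.04945649  0.179     ]
```

Emit:
send_rows(
  hand=1,
  targets=[
    {"slide": [0.1,-0.01,-0.07],"rot": [0,0.018,0]},
    {"slide": [0.25,-0.03,-0.18],"rot": [0,0.04,0]},
    {"slide": [0.39,-0.06,-0.28],"rot": [0,0.063,0]},
    {"slide": [0.53,-0.06,-0.38],"rot": [0,0.085,0]},
    {"slide": [0.67,-0.06,-0.48],"rot": [0,0.107,0]},
    {"slide": [0.8,-0.06,-0.58],"rot": [0,0.127,0]},
    {"slide": [0.8,-0.06,-0.58],"rot": [0,0.127,0]},
  ],
)

```text
t: 0.8
position: [0.3283, 0.2689, 0.2492]
eef_rot: [-1.403, 0.841, -0.843]
force: [0.2, 1.5, 0.4]
gripper_width: 0.0851
```

Run:
```python
from h import *
print(delta([.5155,.033,.25],goal(1)))
```

```text
(array([ 0.9873, -0.0015,  0.1812]), array([-1.000e-04,  1.243e-01,  2.000e-04]))
```

Emit:
send_rows(
  targets=[
    {"slide": [0.1,0,0.018],"rot": [0,0.013,0]},
    {"slide": [0.26,0,0.048],"rot": [0,0.033,0]},
    {"slide": [0.42,0,0.077],"rot": [0,0.053,0]},
    {"slide": [0.58,0,0.106],"rot": [0,0.073,0]},
    {"slide": [0.74,0,0.136],"rot": [0,0.093,0]},
    {"slide": [0.89,0,0.163],"rot": [0,0.112,0]},
    {"slide": [0.987,0,0.181],"rot": [0,0.1243,0]},
    {"slide": [0.987,0,0.181],"rot": [0,0.1243,0]},
  ],
)

```text
t: 1.6
position: [0.5171, 0.0358, 0.248]
eef_rot: [-1.06, 1.419, -1.418]
force: [0.4, -0.4, 0.7]
gripper_width: 0.0856
```

Run:
```python
from h import *
t=imaging.grab_frame('side')[:,:,::-1]; u=imaging.grab_frame('top')[:,:,::-1]
f=lambda a:cv2.resize(a,None,fx=4,fy=4,interpolation=cv2.INTER_CUBIC)
cv2.imwrite('pics/s1.png',np.hstack([f(t[140:280,200:300]),f(u[180:320,200:300])]))
print(delta([.5155,.033,.112],goal(1)))
```

```text
(array([0.0159, 0.4553, 0.0061]), array([0.0003, 0.0013, 0.    ]))
```

View pics/s1.png

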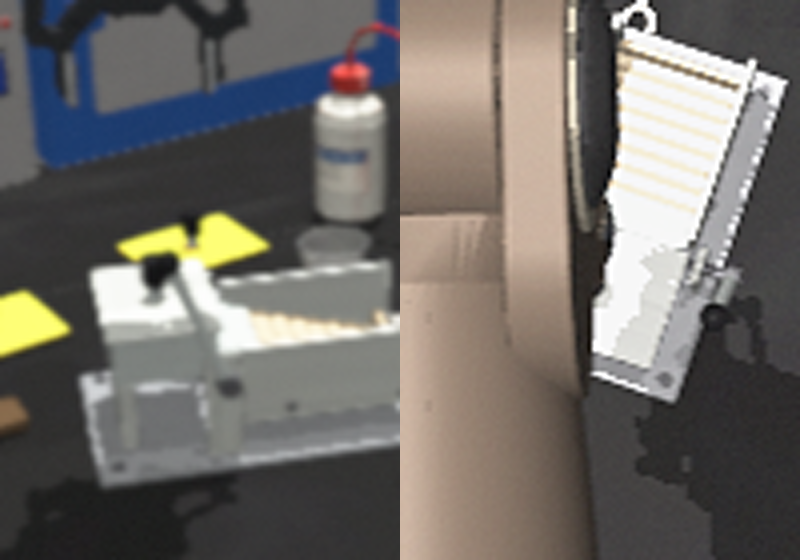

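Run:
```python
from h import *
s=state();print(s['t'],s['position'],np.array(s['joint_velocities']).round(3))
print(delta([.5155,.033,.20],goal(1)))
```

```text
1.7 [0.51530014 0.03803642 0.24860221] [ 0.029 -0.021 -0.011  0.006  0.    -0.   ]
(array([0.0159, 0.162 , 0.0056]), array([0.0003, 0.0013, 0.    ]))
```

Emit:
send_rows(
  targets=[
    {"slide": [0.012,0.05,0.003],"rot": [0,0.001,0]},
    {"slide": [0.012,0.12,0.003],"rot": [0,0.001,0]},
    {"slide": [0.012,0.16,0.003],"rot": [0,0.001,0]},
    {"slide": [0.012,0.16,0.003],"rot": [0,0.001,0]},
  ],
)

```text
t: 2.1
position: [0.5137, 0.0353, 0.1998]
eef_rot: [-1.062, 1.42, -1.417]
force: [1.1, -0.1, 0.4]
gripper_width: 0.0854
```

Run:
```python
from h import *
s=state();print(s['t'],s['position'],np.array(s['joint_velocities']).round(3))
print(delta([.5155,.033,.112],goal(1)))
```

```text
2.1 [0.51369899 0.03532293 0.19975092] [-0.005 -0.006  0.051  0.03  -0.002  0.001]
(array([0.0055, 0.2925, 0.0088]), array([0.0005, 0.0006, 0.0001]))
```

Emit:
send_rows(
  targets=[
    {"slide": [0.006,0.06,0.009],"rot": [0,0,0]},
    {"slide": [0.006,0.14,0.009],"rot": [0,0,0]},
    {"slide": [0.006,0.2,0.009],"rot": [0,0,0]},
    {"slide": [0.006,0.25,0.009],"rot": [0,0,0]},
    {"slide": [0.006,0.28,0.009],"rot": [0,0,0]},
    {"slide": [0.006,0.29,0.009],"rot": [0,0,0]},
    {"slide": [0.006,0.29,0.009],"rot": [0,0,0]},
  ],
)

```text
t: 2.8
position: [0.5174, 0.0321, 0.1147]
eef_rot: [-1.058, 1.419, -1.419]
force: [0.8, 0.1, 0.4]
gripper_width: 0.0854
```

Emit:
send_rows(
  hand=-1,
  targets=[
    {"slide": [0,0,0]},
    {"slide": [0,0,0]},
    {"slide": [0,0,0]},
    {"slide": [0,0,0]},
    {"slide": [0,0,0]},
    {"slide": [0,0,0]},
    {"slide": [0,0,0]},
    {"slide": [0,0,0]},
  ],
)

```text
$.targets[0]: bad value
```

Emit:
send_rows(
  hand=-1,
  targets=[
    {"slide": [0,0,0],"rot": [0,0,0]},
    {"slide": [0,0,0],"rot": [0,0,0]},
    {"slide": [0,0,0],"rot": [0,0,0]},
    {"slide": [0,0,0],"rot": [0,0,0]},
    {"slide": [0,0,0],"rot": [0,0,0]},
    {"slide": [0,0,0],"rot": [0,0,0]},
    {"slide": [0,0,0],"rot": [0,0,0]},
    {"slide": [0,0,0],"rot": [0,0,0]},
  ],
)

```text
t: 3.6
position: [0.5175, 0.0318, 0.1147]
eef_rot: [-1.057, 1.419, -1.42]
force: [-0.8, 0.3, 6.4]
gripper_width: 0.0181
```

Run:
```python
from h import *
s=state();print(s['t'],s['position'],s['gripper_width'],np.array(s['force']).round(2))
```

```text
3.6 [0.51746179 0.03176759 0.11470666] 0.01810264869565963 [-0.79  0.25  6.38]
```

Emit:
send_rows(
  targets=[
    {"slide": [0,0,0],"rot": [0,0,0]},
    {"slide": [0,-0.02,0],"rot": [0,0,0]},
    {"slide": [0,-0.05,0],"rot": [0,0,0]},
    {"slide": [0,-0.08,0],"rot": [0,0,0]},
    {"slide": [0,-0.1,0],"rot": [0,0,0]},
    {"slide": [0,-0.1,0],"rot": [0,0,0]},
  ],
)

```text
t: 4.2
position: [0.5181, 0.0318, 0.1456]
eef_rot: [-1.056, 1.418, -1.42]
force: [0.5, -0.3, -2.0]
gripper_width: 0.0181
```

Run:
```python
from h import *
t=imaging.grab_frame('side')[:,:,::-1]; 
s=state();print(s['t'],s['position'],s['gripper_width'],np.array(s['force']).round(2))
f=lambda a:cv2.resize(a,None,fx=4,fy=4,interpolation=cv2.INTER_CUBIC)
cv2.imwrite('pics/s2.png',f(t[130:270,180:340]))
```

```text
4.25 [0.51775616 0.03179583 0.1448876 ] 0.018048486537313224 [ 0.57  0.67 -1.69]
```

View pics/s2.png

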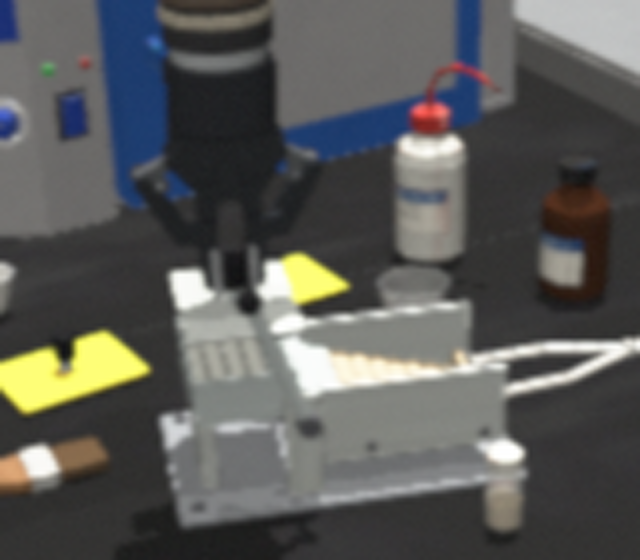

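Emit:
send_rows(
  targets=[
    {"slide": [0,-0.04,0],"rot": [0,0,0]},
    {"slide": [0,-0.12,0],"rot": [0,0,0]},
    {"slide": [0,-0.2,0],"rot": [0,0,0]},
    {"slide": [0,-0.28,0],"rot": [0,0,0]},
    {"slide": [0,-0.34,0],"rot": [0,0,0]},
    {"slide": [0,-0.36,0],"rot": [0,0,0]},
    {"slide": [0,-0.36,0],"rot": [0,0,0]},
  ],
)

```text
t: 4.95
position: [0.5177, 0.0318, 0.2531]
eef_rot: [-1.056, 1.419, -1.42]
force: [0.8, 0.1, -1.2]
gripper_width: 0.0183
```

Run:
```python
from h import *
print(state()['position'],delta([.47,-.195,.255],goal(1)))
```

```text
[0.51773541 0.03181864 0.25314578] (array([ 0.77  , -0.0065,  0.0639]), array([-0.0002,  0.0002, -0.0001]))
```

Emit:
send_rows(
  targets=[
    {"slide": [0.05,0,0.004],"rot": [0,0,0]},
    {"slide": [0.15,0,0.013],"rot": [0,0,0]},
    {"slide": [0.28,0,0.023],"rot": [0,0,0]},
    {"slide": [0.41,0,0.034],"rot": [0,0,0]},
    {"slide": [0.54,0,0.045],"rot": [0,0,0]},
    {"slide": [0.66,0,0.055],"rot": [0,0,0]},
    {"slide": [0.74,0,0.062],"rot": [0,0,0]},
    {"slide": [0.77,0,0.064],"rot": [0,0,0]},
  ],
)

```text
t: 5.75
position: [0.468, -0.1974, 0.251]
eef_rot: [-1.058, 1.424, -1.421]
force: [0.7, -0.1, -1.7]
gripper_width: 0.0183
```

Emit:
send_rows(
  targets=[
    {"slide": [0,0.06,0],"rot": [0,0,0]},
    {"slide": [0,0.16,0],"rot": [0,0,0]},
    {"slide": [0,0.28,0],"rot": [0,0,0]},
    {"slide": [0,0.4,0],"rot": [0,0,0]},
    {"slide": [0,0.5,0],"rot": [0,0,0]},
    {"slide": [0,0.58,0],"rot": [0,0,0]},
    {"slide": [0,0.64,0],"rot": [0,0,0]},
    {"slide": [0,0.64,0],"rot": [0,0,0]},
  ],
)

```text
t: 6.55
position: [0.467, -0.1938, 0.057]
eef_rot: [-1.061, 1.425, -1.415]
force: [0.2, -0.1, -1.6]
gripper_width: 0.018
```

Run:
```python
from h import *
t=imaging.grab_frame('side')[:,:,::-1]; 
s=state();print(s['t'],s['position'],s['gripper_width'],np.array(s['force']).round(2))
p=s['position'];print(delta([.47,-.195,.0157],goal(1)),proj('side',p))
f=lambda a:cv2.resize(a,None,fx=3,fy=3,interpolation=cv2.INTER_CUBIC)
cv2.imwrite('pics/s3.png',f(t[180:380,180:420]))
```

```text
6.6 [ 0.46806287 -0.19423428  0.05876286] 0.018113975417748014 [-0.77  0.72 -0.97]
(array([0.0007, 0.1435, 0.0075]), array([ 0.0006,  0.0003, -0.0001])) [[260.2900591  273.81218645]]
```

View pics/s3.png

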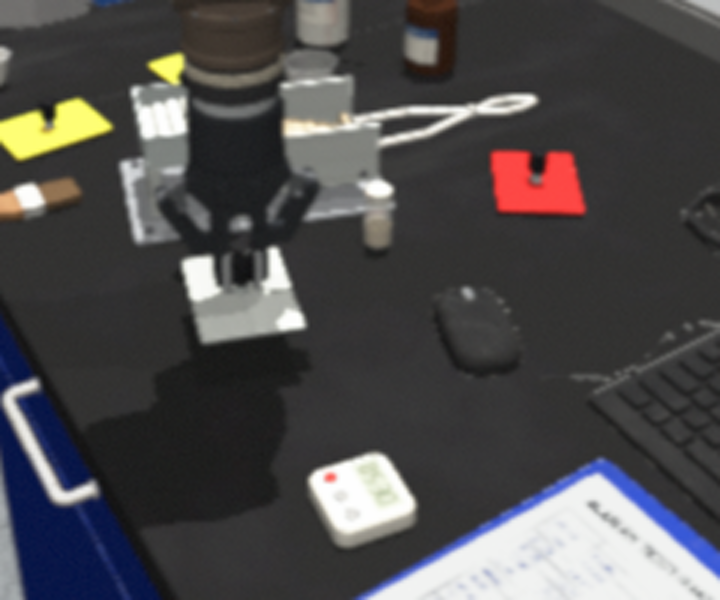

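Emit:
send_rows(
  targets=[
    {"slide": [0,0.03,0],"rot": [0,0,0]},
    {"slide": [0,0.06,0],"rot": [0,0,0]},
    {"slide": [0,0.09,0],"rot": [0,0,0]},
    {"slide": [0,0.11,0],"rot": [0,0,0]},
    {"slide": [0,0.125,0],"rot": [0,0,0]},
    {"slide": [0,0.133,0],"rot": [0,0,0]},
    {"slide": [0,0.138,0],"rot": [0,0,0]},
    {"slide": [0,0.138,0],"rot": [0,0,0]},
  ],
)

```text
t: 7.4
position: [0.4697, -0.1951, 0.0189]
eef_rot: [-1.058, 1.42, -1.42]
force: [-1.2, 0.1, -1.8]
gripper_width: 0.0182
```

Emit:
send_rows(
  targets=[
    {"slide": [0,0.003,0],"rot": [0,0,0]},
    {"slide": [0,0.006,0],"rot": [0,0,0]},
    {"slide": [0,0.008,0],"rot": [0,0,0]},
    {"slide": [0,0.008,0],"rot": [0,0,0]},
  ],
)

```text
t: 7.8
position: [0.4696, -0.1951, 0.0165]
eef_rot: [-1.058, 1.42, -1.42]
force: [-0.0, -0.0, -0.7]
gripper_width: 0.0183
```

Emit:
send_rows(
  targets=[
    {"slide": [0,0.003,0],"rot": [0,0,0]},
    {"slide": [0,0.006,0],"rot": [0,0,0]},
    {"slide": [0,0.006,0],"rot": [0,0,0]},
  ],
)

```text
t: 8.1
position: [0.4697, -0.1951, 0.0148]
eef_rot: [-1.058, 1.42, -1.42]
force: [-0.2, 0.4, -1.5]
gripper_width: 0.0186
```

Run:
```python
from h import *
t=imaging.grab_frame('side')[:,:,::-1]; 
s=state();print(s['t'],s['position'],s['gripper_width'],np.array(s['force']).round(2))
f=lambda a:cv2.resize(a,None,fx=6,fy=6,interpolation=cv2.INTER_CUBIC)
cv2.imwrite('pics/s4.png',f(t[220:320,200:330]))
```

```text
8.15 [ 0.46970095 -0.19508848  0.01477231] 0.018010635797496503 [-0.63 -0.07 -0.02]
```

View pics/s4.png

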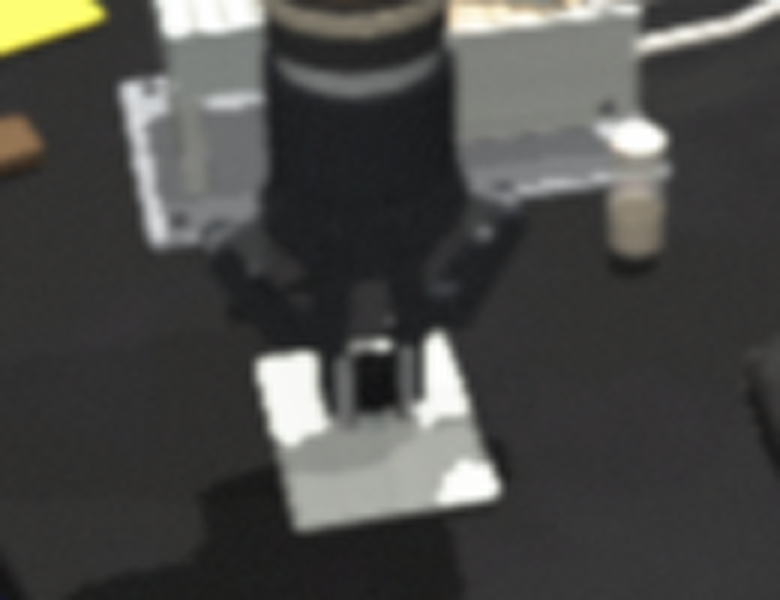

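Emit:
send_rows(
  targets=[
    {"slide": [0,0.002,0],"rot": [0,0,0]},
    {"slide": [0,0.004,0],"rot": [0,0,0]},
    {"slide": [0,0.004,0],"rot": [0,0,0]},
  ],
)

```text
t: 8.45
position: [0.4698, -0.1951, 0.0147]
eef_rot: [-1.057, 1.419, -1.42]
force: [-4.0, 1.6, 9.2]
gripper_width: 0.0184
```

Emit:
send_rows(
  targets=[
    {"slide": [0,0.002,0],"rot": [0,0,0]},
    {"slide": [0,0.004,0],"rot": [0,0,0]},
    {"slide": [0,0.004,0],"rot": [0,0,0]},
  ],
)

```text
t: 8.75
position: [0.4698, -0.1951, 0.0147]
eef_rot: [-1.057, 1.418, -1.421]
force: [-8.1, 2.1, 19.7]
gripper_width: 0.0183
```

Emit:
send_rows(
  targets=[
    {"slide": [0,-0.006,0],"rot": [0,0,0]},
    {"slide": [0,-0.006,0],"rot": [0,0,0]},
  ],
)

```text
t: 8.95
position: [0.47, -0.1952, 0.0147]
eef_rot: [-1.057, 1.419, -1.42]
force: [-1.5, 0.8, 6.6]
gripper_width: 0.0181
```

Emit:
send_rows(
  hand=0.6,
  targets=[
    {"slide": [0,0,0],"rot": [0,0,0]},
    {"slide": [0,0,0],"rot": [0,0,0]},
    {"slide": [0,0,0],"rot": [0,0,0]},
    {"slide": [0,0,0],"rot": [0,0,0]},
    {"slide": [0,0,0],"rot": [0,0,0]},
    {"slide": [0,0,0],"rot": [0,0,0]},
  ],
)

```text
t: 9.55
position: [0.4696, -0.195, 0.014]
eef_rot: [-1.058, 1.42, -1.42]
force: [0.0, -0.7, 0.4]
gripper_width: 0.0685
```

Emit:
send_rows(
  targets=[
    {"slide": [0,-0.04,0],"rot": [0,0,0]},
    {"slide": [0,-0.1,0],"rot": [0,0,0]},
    {"slide": [0,-0.2,0],"rot": [0,0,0]},
    {"slide": [0,-0.32,0],"rot": [0,0,0]},
    {"slide": [0,-0.45,0],"rot": [0,0,0]},
    {"slide": [0,-0.58,0],"rot": [0,0,0]},
    {"slide": [0,-0.66,0],"rot": [0,0,0]},
    {"slide": [0,-0.7,0],"rot": [0,0,0]},
  ],
)

```text
t: 10.35
position: [0.4704, -0.1954, 0.2277]
eef_rot: [-1.055, 1.416, -1.423]
force: [0.6, -0.0, 0.7]
gripper_width: 0.0684
```

Run:
```python
from h import *
t=imaging.grab_frame('side')[:,:,::-1]; 
s=state();print(s['t'],s['position'],s['gripper_width'],np.array(s['force']).round(2))
print(st([-.1,-.086,.23]),delta(st([-.1,-.086,.23]),goal(1)))
f=lambda a:cv2.resize(a,None,fx=4,fy=4,interpolation=cv2.INTER_CUBIC)
cv2.imwrite('pics/s5.png',f(t[180:320,190:340]))
```

```text
10.4 [ 0.47063767 -0.19547095  0.22810871] 0.06838933090736832 [ 0.43 -0.47  1.15]
[ 0.43090475 -0.03103668  0.23      ] (array([-0.4873, -0.0081, -0.2837]), array([-0.0008,  0.0002,  0.0001]))
```

View pics/s5.png

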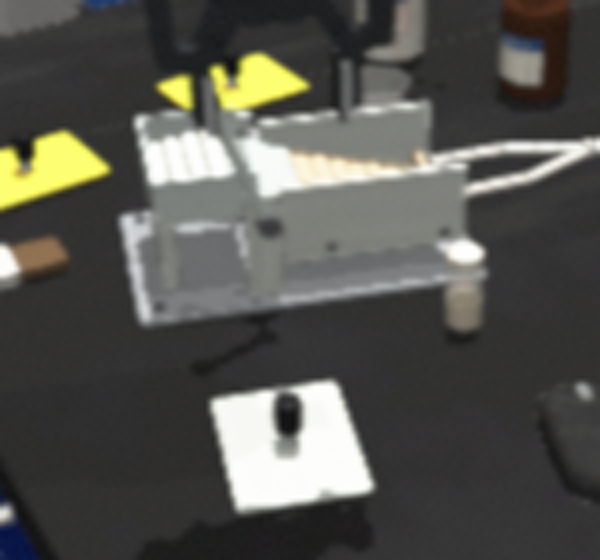

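Emit:
send_rows(
  hand=-1,
  targets=[
    {"slide": [-0.05,0,-0.05],"rot": [0,0,0]},
    {"slide": [-0.14,0,-0.12],"rot": [0,0,0]},
    {"slide": [-0.24,0,-0.19],"rot": [0,0,0]},
    {"slide": [-0.34,0,-0.25],"rot": [0,0,0]},
    {"slide": [-0.43,0,-0.28],"rot": [0,0,0]},
    {"slide": [-0.48,0,-0.284],"rot": [0,0,0]},
    {"slide": [-0.487,0,-0.284],"rot": [0,0,0]},
    {"slide": [-0.487,0,-0.284],"rot": [0,0,0]},
  ],
)

```text
t: 11.2
position: [0.4295, -0.0305, 0.2233]
eef_rot: [-1.06, 1.42, -1.419]
force: [-0.2, 0.1, 0.2]
gripper_width: 0.0001
```

Run:
```python
from h import *
s=state();print(s['t'],s['position'],s['gripper_width'])
print(delta(st([-.1,-.086,.160]),goal(1)))
```

```text
11.2 [ 0.42945445 -0.03054979  0.2232597 ] 0.00010223322074598456
(array([0.    , 0.2109, 0.0054]), array([0.0002, 0.0004, 0.0001]))
```

Emit:
send_rows(
  targets=[
    {"slide": [0,0.05,0.005],"rot": [0,0,0]},
    {"slide": [0,0.12,0.005],"rot": [0,0,0]},
    {"slide": [0,0.18,0.005],"rot": [0,0,0]},
    {"slide": [0,0.21,0.005],"rot": [0,0,0]},
    {"slide": [0,0.21,0.005],"rot": [0,0,0]},
  ],
)

```text
t: 11.7
position: [0.4303, -0.0318, 0.1597]
eef_rot: [-1.059, 1.423, -1.42]
force: [0.4, 0.5, 0.6]
gripper_width: -0.0001
```

Run:
```python
from h import *
t=imaging.grab_frame('side')[:,:,::-1];  u=imaging.grab_frame('top')[:,:,::-1]
s=state();print(s['t'],s['position'],S.inv().apply(s['position']-ORG),s['force'])
f=lambda a:cv2.resize(a,None,fx=4,fy=4,interpolation=cv2.INTER_CUBIC)
cv2.imwrite('pics/s6.png',np.hstack([f(t[160:270,200:300]),f(u[200:310,225:325])]))
```

```text
11.8 [ 0.43140026 -0.03155942  0.16148321] [-0.09937517 -0.0863583   0.16148321] [ 0.13041669 -0.56770408  0.90619077]
```

View pics/s6.png

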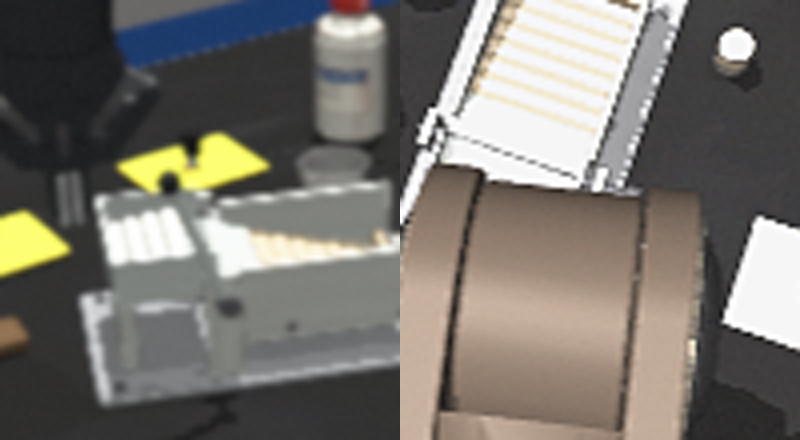

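Emit:
send_rows(
  targets=[
    {"slide": [0,0,0.03],"rot": [0,0,0]},
    {"slide": [0,0,0.06],"rot": [0,0,0]},
    {"slide": [0,0,0.08],"rot": [0,0,0]},
    {"slide": [0,0,0.09],"rot": [0,0,0]},
    {"slide": [0,0,0.1],"rot": [0,0,0]},
    {"slide": [0,0,0.11],"rot": [0,0,0]},
  ],
)

```text
t: 12.4
position: [0.463, -0.0406, 0.1611]
eef_rot: [-1.058, 1.42, -1.42]
force: [-0.1, 0.8, 0.2]
gripper_width: 0.0002
```

Emit:
send_rows(
  targets=[
    {"slide": [0,0,0.004],"rot": [0,0,0]},
    {"slide": [0,0,0.008],"rot": [0,0,0]},
    {"slide": [0,0,0.012],"rot": [0,0,0]},
    {"slide": [0,0,0.016],"rot": [0,0,0]},
    {"slide": [0,0,0.02],"rot": [0,0,0]},
    {"slide": [0,0,0.024],"rot": [0,0,0]},
    {"slide": [0,0,0.028],"rot": [0,0,0]},
    {"slide": [0,0,0.032],"rot": [0,0,0]},
  ],
)

```text
t: 13.2
position: [0.4715, -0.0432, 0.161]
eef_rot: [-1.058, 1.421, -1.419]
force: [-3.9, 1.6, 2.7]
gripper_width: -0.0001
```

```bash
cat > look.py <<'E'
from h import *
import sys
t=imaging.grab_frame('side')[:,:,::-1]
s=state();print(s['t'],S.inv().apply(s['position']-ORG).round(4),np.array(s['force']).round(1))
cv2.imwrite(f'pics/{sys.argv[1]}.png',cv2.resize(t[170:260,205:315],None,fx=5,fy=5,interpolation=cv2.INTER_CUBIC))
E
python3 look.py l1
```

```text
13.25 [-0.0576 -0.0859  0.161 ] [-3.4  1.2  1.4]
```

View pics/l1.png

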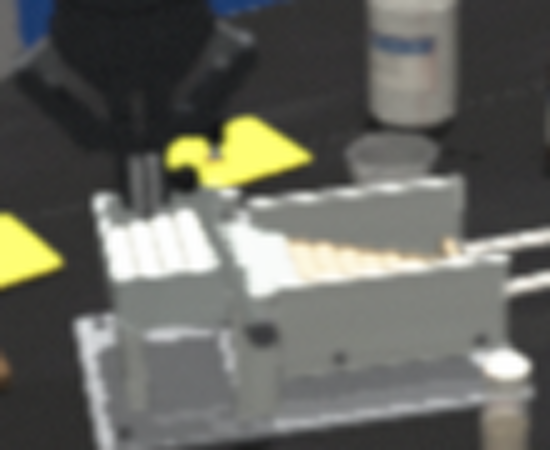

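Emit:
send_rows(
  targets=[
    {"slide": [0,0,0.003],"rot": [0,0,0]},
    {"slide": [0,0,0.006],"rot": [0,0,0]},
    {"slide": [0,0,0.009],"rot": [0,0,0]},
    {"slide": [0,0,0.012],"rot": [0,0,0]},
    {"slide": [0,0,0.015],"rot": [0,0,0]},
    {"slide": [0,0,0.018],"rot": [0,0,0]},
    {"slide": [0,0,0.021],"rot": [0,0,0]},
    {"slide": [0,0,0.024],"rot": [0,0,0]},
  ],
)

```text
t: 14.05
position: [0.4791, -0.0454, 0.1611]
eef_rot: [-1.058, 1.42, -1.42]
force: [-4.3, 0.9, 5.0]
gripper_width: -0.0002
```

Emit:
send_rows(
  targets=[
    {"slide": [0,0,0.002],"rot": [0,0,0]},
    {"slide": [0,0,0.004],"rot": [0,0,0]},
    {"slide": [0,0,0.006],"rot": [0,0,0]},
    {"slide": [0,0,0.008],"rot": [0,0,0]},
    {"slide": [0,0,0.01],"rot": [0,0,0]},
    {"slide": [0,0,0.012],"rot": [0,0,0]},
    {"slide": [0,0,0.014],"rot": [0,0,0]},
    {"slide": [0,0,0.016],"rot": [0,0,0]},
  ],
)

```text
t: 14.85
position: [0.4836, -0.0468, 0.1611]
eef_rot: [-1.058, 1.42, -1.42]
force: [-3.2, 0.3, 3.0]
gripper_width: 0.0002
```

```bash
python3 look.py l2
```

```text
14.9 [-0.0449 -0.0859  0.1611] [-4.3  2.2  4. ]
```

View pics/l2.png

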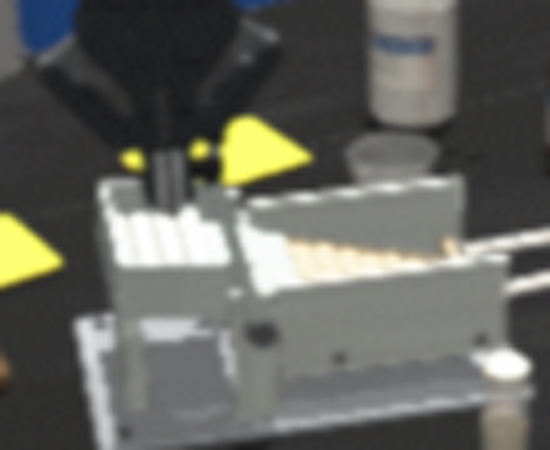

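Emit:
send_rows(
  targets=[
    {"slide": [0,0,0.002],"rot": [0,0,0]},
    {"slide": [0,0,0.004],"rot": [0,0,0]},
    {"slide": [0,0,0.006],"rot": [0,0,0]},
    {"slide": [0,0,0.008],"rot": [0,0,0]},
    {"slide": [0,0,0.01],"rot": [0,0,0]},
    {"slide": [0,0,0.012],"rot": [0,0,0]},
    {"slide": [0,0,0.014],"rot": [0,0,0]},
    {"slide": [0,0,0.016],"rot": [0,0,0]},
  ],
)

```text
t: 15.7
position: [0.4882, -0.0481, 0.1611]
eef_rot: [-1.058, 1.42, -1.42]
force: [-3.5, 2.1, 3.0]
gripper_width: 0.0003
```

```bash
python3 look.py l3
```

```text
15.75 [-0.0401 -0.0859  0.1611] [-3.8  0.3  3. ]
```

View pics/l3.png

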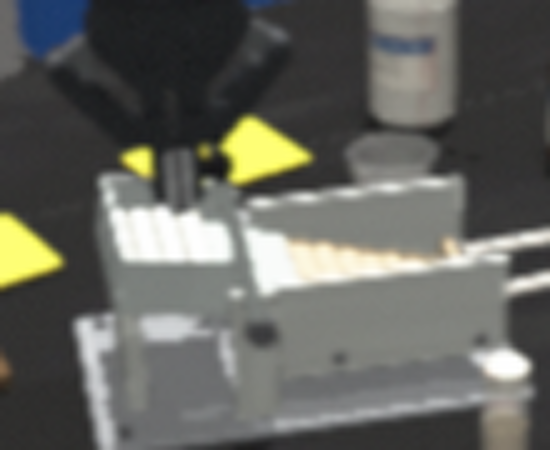

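Rods have shifted to the outlet side (crop 115–235, 235); continuing slowly.

Emit:
send_rows(
  targets=[
    {"slide": [0,0,0.002],"rot": [0,0,0]},
    {"slide": [0,0,0.004],"rot": [0,0,0]},
    {"slide": [0,0,0.006],"rot": [0,0,0]},
    {"slide": [0,0,0.008],"rot": [0,0,0]},
    {"slide": [0,0,0.01],"rot": [0,0,0]},
    {"slide": [0,0,0.012],"rot": [0,0,0]},
    {"slide": [0,0,0.014],"rot": [0,0,0]},
    {"slide": [0,0,0.016],"rot": [0,0,0]},
  ],
)

```text
t: 16.55
position: [0.4928, -0.0495, 0.1611]
eef_rot: [-1.058, 1.42, -1.42]
force: [-3.1, 0.4, 4.2]
gripper_width: 0.0004
```

```bash
python3 look.py l4
```

```text
16.6 [-0.0353 -0.0859  0.1611] [-2.2  0.4  2.9]
```

View pics/l4.png

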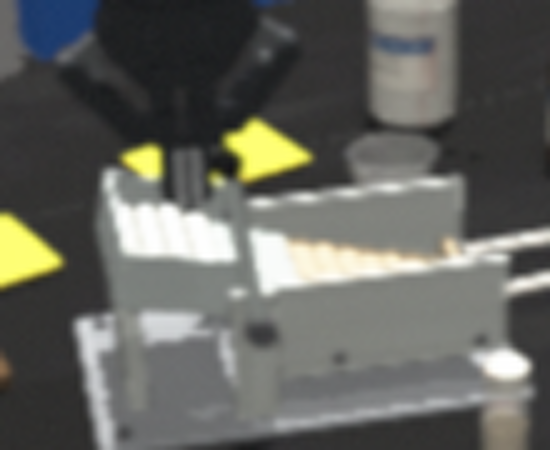

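Emit:
send_rows(
  targets=[
    {"slide": [0,0,0.002],"rot": [0,0,0]},
    {"slide": [0,0,0.004],"rot": [0,0,0]},
    {"slide": [0,0,0.006],"rot": [0,0,0]},
    {"slide": [0,0,0.008],"rot": [0,0,0]},
    {"slide": [0,0,0.01],"rot": [0,0,0]},
    {"slide": [0,0,0.012],"rot": [0,0,0]},
    {"slide": [0,0,0.014],"rot": [0,0,0]},
    {"slide": [0,0,0.016],"rot": [0,0,0]},
  ],
)

```text
t: 17.4
position: [0.4975, -0.0509, 0.1611]
eef_rot: [-1.058, 1.42, -1.42]
force: [-2.1, 1.1, 1.1]
gripper_width: 0.0003
```

```bash
python3 look.py l5
```

```text
17.45 [-0.0305 -0.0859  0.1611] [-1.7  0.9  1.6]
```

View pics/l5.png

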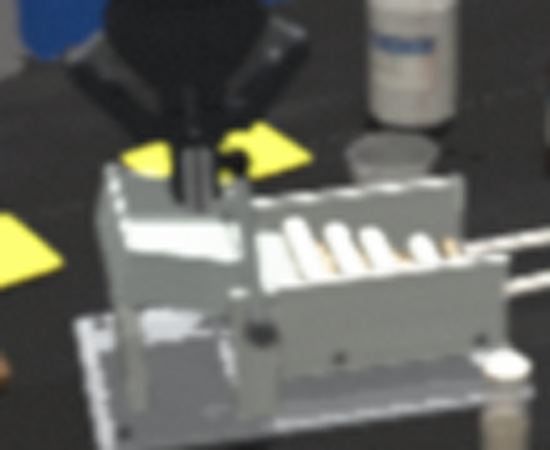

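Emit:
send_rows(
  targets=[
    {"slide": [0,0,0.002],"rot": [0,0,0]},
    {"slide": [0,0,0.004],"rot": [0,0,0]},
    {"slide": [0,0,0.006],"rot": [0,0,0]},
    {"slide": [0,0,0.008],"rot": [0,0,0]},
    {"slide": [0,0,0.01],"rot": [0,0,0]},
    {"slide": [0,0,0.012],"rot": [0,0,0]},
    {"slide": [0,0,0.014],"rot": [0,0,0]},
    {"slide": [0,0,0.016],"rot": [0,0,0]},
  ],
)

```text
t: 18.25
position: [0.502, -0.0522, 0.1611]
eef_rot: [-1.058, 1.42, -1.42]
force: [-1.1, -0.2, 1.7]
gripper_width: -0.0001
```

```bash
python3 look.py l6
```

```text
18.3 [-0.0257 -0.0859  0.1611] [-1.6  0.5  1.6]
```

View pics/l6.png

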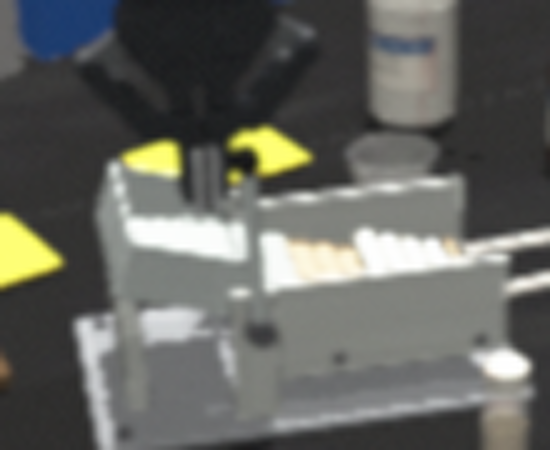

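Emit:
send_rows(
  targets=[
    {"slide": [0,0,0.003],"rot": [0,0,0]},
    {"slide": [0,0,0.006],"rot": [0,0,0]},
    {"slide": [0,0,0.009],"rot": [0,0,0]},
    {"slide": [0,0,0.012],"rot": [0,0,0]},
    {"slide": [0,0,0.015],"rot": [0,0,0]},
    {"slide": [0,0,0.018],"rot": [0,0,0]},
    {"slide": [0,0,0.021],"rot": [0,0,0]},
    {"slide": [0,0,0.024],"rot": [0,0,0]},
  ],
)

```text
t: 19.1
position: [0.509, -0.0543, 0.1611]
eef_rot: [-1.058, 1.42, -1.42]
force: [-1.4, 0.7, 1.1]
gripper_width: 0.0001
```

Emit:
send_rows(
  targets=[
    {"slide": [0,0,0.004],"rot": [0,0,0]},
    {"slide": [0,0,0.008],"rot": [0,0,0]},
    {"slide": [0,0,0.012],"rot": [0,0,0]},
    {"slide": [0,0,0.016],"rot": [0,0,0]},
    {"slide": [0,0,0.02],"rot": [0,0,0]},
    {"slide": [0,0,0.024],"rot": [0,0,0]},
    {"slide": [0,0,0.028],"rot": [0,0,0]},
    {"slide": [0,0,0.032],"rot": [0,0,0]},
  ],
)

```text
t: 19.9
position: [0.5181, -0.0571, 0.161]
eef_rot: [-1.058, 1.42, -1.42]
force: [-2.1, 0.4, 1.5]
gripper_width: 0.0
```

Emit:
send_rows(
  targets=[
    {"slide": [0,0,0.004],"rot": [0,0,0]},
    {"slide": [0,0,0.008],"rot": [0,0,0]},
    {"slide": [0,0,0.012],"rot": [0,0,0]},
    {"slide": [0,0,0.016],"rot": [0,0,0]},
    {"slide": [0,0,0.02],"rot": [0,0,0]},
    {"slide": [0,0,0.024],"rot": [0,0,0]},
    {"slide": [0,0,0.028],"rot": [0,0,0]},
    {"slide": [0,0,0.028],"rot": [0,0,0]},
  ],
)

```text
t: 20.7
position: [0.5262, -0.0594, 0.1609]
eef_rot: [-1.058, 1.42, -1.42]
force: [-1.3, 0.1, -1.7]
gripper_width: -0.0
```

```bash
python3 look.py l7
```

```text
20.75 [-0.0006 -0.0858  0.1609] [-1.8  0.1 -1.2]
```

View pics/l7.png

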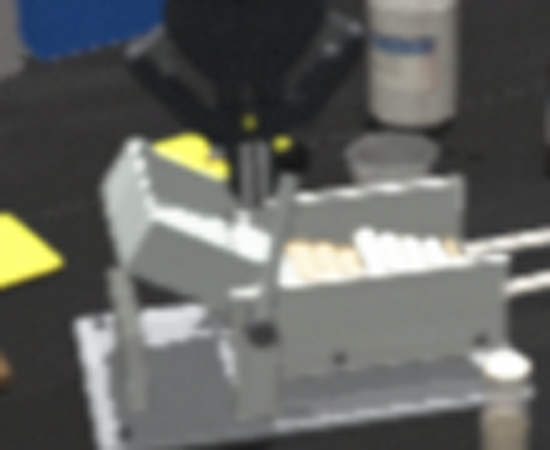

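Emit:
send_rows(
  targets=[
    {"slide": [0,0,-0.004],"rot": [0,0,0]},
    {"slide": [0,0,-0.01],"rot": [0,0,0]},
    {"slide": [0,0,-0.017],"rot": [0,0,0]},
    {"slide": [0,0,-0.024],"rot": [0,0,0]},
    {"slide": [0,0,-0.031],"rot": [0,0,0]},
    {"slide": [0,0,-0.038],"rot": [0,0,0]},
    {"slide": [0,0,-0.045],"rot": [0,0,0]},
    {"slide": [0,0,-0.052],"rot": [0,0,0]},
  ],
)

```text
t: 21.55
position: [0.5111, -0.0549, 0.1612]
eef_rot: [-1.057, 1.419, -1.42]
force: [-1.7, -0.2, 1.3]
gripper_width: -0.0004
```

Emit:
send_rows(
  targets=[
    {"slide": [0,0,-0.007],"rot": [0,0,0]},
    {"slide": [0,0,-0.014],"rot": [0,0,0]},
    {"slide": [0,0,-0.021],"rot": [0,0,0]},
    {"slide": [0,0,-0.028],"rot": [0,0,0]},
    {"slide": [0,0,-0.035],"rot": [0,0,0]},
    {"slide": [0,0,-0.042],"rot": [0,0,0]},
    {"slide": [0,0,-0.049],"rot": [0,0,0]},
    {"slide": [0,0,-0.056],"rot": [0,0,0]},
  ],
)

```text
t: 22.35
position: [0.4948, -0.0502, 0.161]
eef_rot: [-1.058, 1.42, -1.42]
force: [-2.5, 0.4, -1.3]
gripper_width: 0.0002
```

Emit:
send_rows(
  targets=[
    {"slide": [0,0,-0.007],"rot": [0,0,0]},
    {"slide": [0,0,-0.014],"rot": [0,0,0]},
    {"slide": [0,0,-0.021],"rot": [0,0,0]},
    {"slide": [0,0,-0.028],"rot": [0,0,0]},
    {"slide": [0,0,-0.034],"rot": [0,0,0]},
    {"slide": [0,0,-0.04],"rot": [0,0,0]},
    {"slide": [0,0,-0.045],"rot": [0,0,0]},
    {"slide": [0,0,-0.05],"rot": [0,0,0]},
  ],
)

```text
t: 23.15
position: [0.4806, -0.0458, 0.1611]
eef_rot: [-1.058, 1.42, -1.42]
force: [-2.3, 1.2, -1.1]
gripper_width: 0.0
```

Emit:
send_rows(
  targets=[
    {"slide": [0,0,-0.005],"rot": [0,0,0]},
    {"slide": [0,0,-0.01],"rot": [0,0,0]},
    {"slide": [0,0,-0.015],"rot": [0,0,0]},
    {"slide": [0,0,-0.02],"rot": [0,0,0]},
    {"slide": [0,0,-0.025],"rot": [0,0,0]},
    {"slide": [0,0,-0.03],"rot": [0,0,0]},
    {"slide": [0,0,-0.04],"rot": [0,0,0]},
    {"slide": [0,0,-0.05],"rot": [0,0,0]},
  ],
)

```text
t: 23.95
position: [0.4666, -0.0416, 0.1614]
eef_rot: [-1.057, 1.419, -1.42]
force: [0.3, -0.6, 0.2]
gripper_width: -0.0002
```

```bash
python3 look.py l8
```

```text
24.0 [-0.0633 -0.0859  0.1614] [-0.2  0.2  0.9]
```

View pics/l8.png

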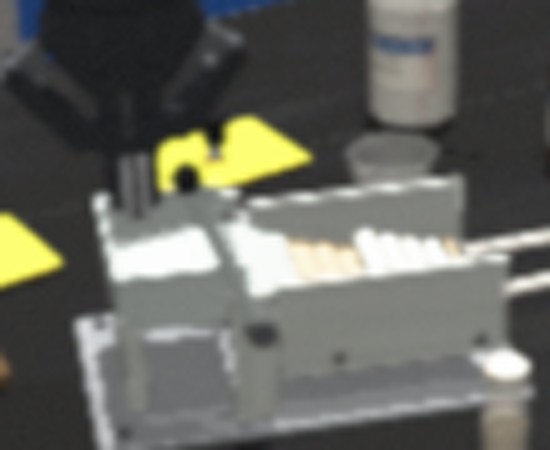

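Emit:
send_rows(
  targets=[
    {"slide": [0,0,-0.04],"rot": [0,0,0]},
    {"slide": [0,0,-0.1],"rot": [0,0,0]},
    {"slide": [0,-0.06,-0.14],"rot": [0,0,0]},
    {"slide": [0,-0.16,-0.16],"rot": [0,0,0]},
    {"slide": [0,-0.28,-0.2],"rot": [0,0,0]},
    {"slide": [0,-0.4,-0.2],"rot": [0,0,0]},
    {"slide": [-0.06,-0.44,-0.2],"rot": [0,0,0]},
    {"slide": [-0.16,-0.44,-0.2],"rot": [0,0,0]},
  ],
)

```text
t: 24.8
position: [0.4228, 0.0214, 0.296]
eef_rot: [-1.052, 1.418, -1.424]
force: [0.7, -0.5, -0.1]
gripper_width: 0.0001
```

Emit:
send_rows(
  targets=[
    {"slide": [-0.1,0,0],"rot": [0,0,0]},
    {"slide": [-0.22,0,0],"rot": [0,0,0]},
    {"slide": [-0.35,0,0],"rot": [0,0,0]},
    {"slide": [-0.5,0,0],"rot": [0,0,0]},
    {"slide": [-0.65,0,0],"rot": [0,0,0]},
    {"slide": [-0.75,0,0],"rot": [0,0,0]},
    {"slide": [-0.8,0,0],"rot": [0,0,0]},
    {"slide": [-0.8,0,0],"rot": [0,0,0]},
  ],
)

```text
t: 25.6
position: [0.491, 0.2527, 0.2925]
eef_rot: [-1.06, 1.419, -1.418]
force: [0.1, -0.6, 0.8]
gripper_width: 0.0
```

Run:
```python
from h import *
t=imaging.grab_frame('side')[:,:,::-1];  u=imaging.grab_frame('top')[:,:,::-1]
s=state();print(s['t'],s['position'],s['force'])
cv2.imwrite('pics/f_top.png',u);cv2.imwrite('pics/f_side.png',t)
cv2.imwrite('pics/f_c.png',cv2.resize(u[175:285,205:345],None,fx=5.4,fy=5.4,interpolation=cv2.INTER_CUBIC))
cv2.imwrite('pics/f_s.png',cv2.resize(t[190:320,190:350],None,fx=4.5,fy=4.5,interpolation=cv2.INTER_CUBIC))
```

```text
25.7 [0.49078418 0.25078845 0.29321029] [ 0.16373659 -0.07440122 -0.10606725]
```

View pics/f_top.png

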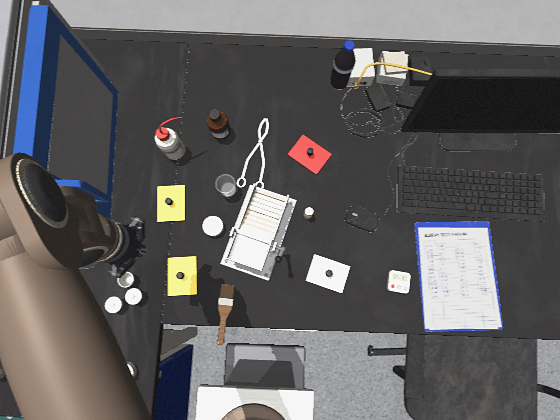

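View pics/f_c.png

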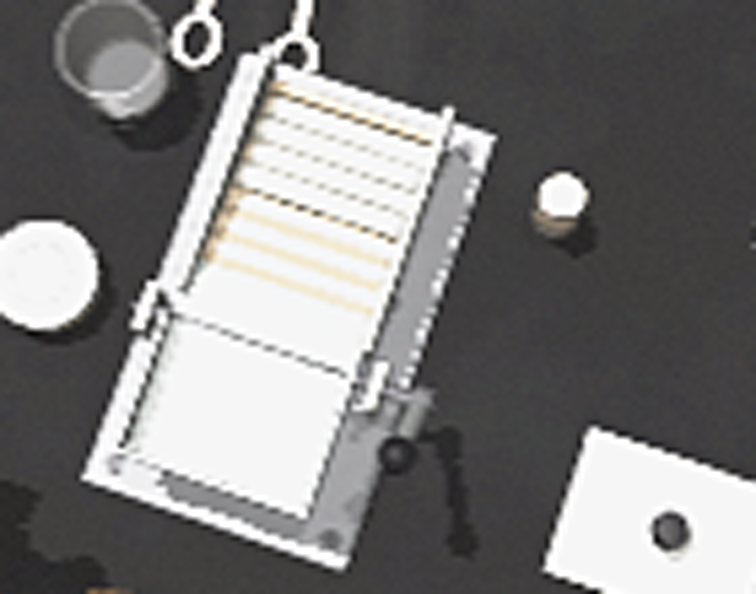

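View pics/f_s.png

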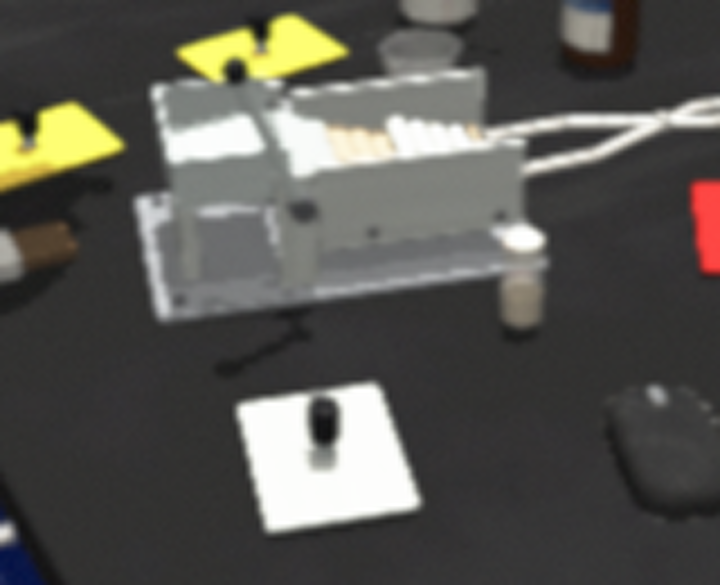

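Run:
```python
from h import *
a=cv2.imread('pics/top0.png').astype(int);u=cv2.imread('pics/f_top.png')
d=np.abs(a-u).max(2)
for n,(x,y,r) in dict(tin=(212,226,12),vial=(309,212,8),beaker=(226,185,12),timer=(399,282,14),brush=(226,300,12)).items(): print(n,d[y-r:y+r,x-r:x+r].max(), (d[y-r:y+r,x-r:x+r]>40).sum())
# blue-channel profile along tray, z approx at 0.07 falling 15deg
xs=np.arange(.02,.165,.001); 
for y in(-.03,0,.03):
    P=np.array([st([x,y,.082-.268*(x-.03)]) for x in xs]); uv=proj('top',P).astype(np.float32)
    v=cv2.remap(u[:,:,0],uv[:,0],uv[:,1],cv2.INTER_LINEAR).ravel()
    m=[i for i in range(1,len(v)-1) if v[i]<v[i-1] and v[i]<=v[i+1] and v[i]<235]
    print(y,[(int(xs[i]*1000),int(v[i])) for i in m])
```

```text
tin 8 0
vial 9 0
beaker 9 0
timer 10 0
brush 84 238
-0.03 [(36, 215), (49, 209), (62, 211), (77, 158), (92, 227), (107, 211), (120, 215), (134, 147), (155, 60)]
0 [(35, 209), (50, 211), (63, 211), (76, 146), (92, 206), (106, 191), (119, 221), (135, 147), (142, 222), (156, 63), (164, 69)]
0.03 [(35, 211), (49, 212), (63, 212), (78, 180), (92, 218), (106, 229), (121, 227), (135, 106), (152, 202)]
```

```bash
python3 -c "
from bench import ctrl,state
print(state()['t'],ctrl.job_done())"
```

```text
the job is handed in; nothing more can be done
25.7 None
```

The tray is loaded and the job was handed in at 25.7 s of the 54 s allowed; the hand-in gives no verdict.

- **Lid:** I lifted the aluminium lid off by its knob and set it flat on the bench, knob up, at about (0.47, -0.195) m. The two yellow lids and the red one were left alone.
- **Rods:** I pushed the lever slowly with the closed fingers to about 0.55 rad, which is a little under the suggested 0.6. All four rods had already rolled out at about 0.26 rad. I then let the trough down with the fingers still against the lever, so it did not drop. The gripper never touched the rods.

**Last checks:**
- The final pictures show four parallel rods in the last four grooves. The gaps between them are about 14 mm apart, which matches the groove spacing.
- The trough is empty and back at rest, and the lid is flat.
- The tin, vial, beaker and timer look the same in the top view before and after.
- The highest force I read was about 21 N, when pressing the lid onto the bench.
- **One difference:** the patch of the top view around the brush changed between the two pictures. I took it to be the arm's shadow and did not check further; no planned move went near the brush at bench height.

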